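# Stand the amber dropper bottle in the balance ring

### The arm

A 6-joint arm with a two-finger parallel gripper is mounted at the origin on the work surface. World frame = base frame: x ahead of the robot, y to its left, z up, the work surface at z = 0. Lengths are in m, angles in degrees, forces in N, time in s.
With the tool pointing down it reaches from about 0.325 to 1 m from the base axis. Payload 5.1 kg.
Tool frame: the origin (TCP) lies at the very end of the fingers, on their centre line; the grasp point (between the pads) lies 19 mm behind it; z points along the fingers, y is the line along which they close (so a half turn about z gives the same grasp; the last joint's range is limited). The gripper opens to 85 mm and grips with 20 to 120 N. Pads are 22 mm wide; open, the fingers measure 114 mm over their backs; the gripper's body (76 mm by 85 mm) begins 54 mm behind the grasp point. The pads swing forward as they close: fully open they stand 13 mm farther back than shut.
Start: joints at [60.986, 7.093, 94.555, -0, 78.352, -4.733], TCP at [0.267, 0.592, 0.231] pointing down, gripper open.
Joint ranges: [-149.61, 149.61], [-58.7, 133.49], [1.44, 155.28], [-77.14, 257.14], [18.33, 153.61], [-166.67, 166.67]. Speed limits (degrees/s): [147.25, 147.25, 180, 180, 180, 180].

### API

Orientations are given as a 3x3 rotation matrix whose columns are the frame's x, y, z axes.
In Python, from cell import bot gives the robot as it stands. The module is installed in compiled form; this text tells all that it offers.
- The arm moves only by the shell command python3 -m creep 'ROWS' [FORCE]. ROWS is JSON, one flat list of numbers, 5 for each row, row after row: the shift along the tool's x, y, z in m, then the turn about the tool's z in degrees, then the closure, from 0 (fully open) to 1 (shut). A call has 1 to 8 rows; each row is the pose to reach, as a shift and turn from the pose commanded when the call began, along the tool's axes at that moment; what a row does not reach only later rows make up. A row lasts 1/10 s, in which the tool goes at most 50 mm and 8.59 degrees, less where a joint would pass 70% of its speed; a pose out of reach is approached as far as the arm can. A call with a gripper value outside its range is refused whole. The fingers move at their own pace and stop on an object; FORCE is the grip in N (left out, the last holds). Time passes only in rows, so rows that repeat a pose let the fingers close. It gives the time, the measured TCP pose, the force, the opening and the grip force at its end, in the units of the state.
- bot.get_state(): the state, without advancing time (a new reading comes with each control period).
- bot.grab_frame(name): name is "scene" or "side" or "wrist"; returns a dict with "pixels" (384x512x3 uint8, blue, green, red), "intrinsics" (3x3 intrinsics, pixels), "rvec" (rotation vector, rad) and "tvec" (3), from world to camera coordinates, as OpenCV has them. Camera axes: x right, y down, z forward; pixel columns grow to the right and rows downward; lengths in m; the calibration is good to about 2 mm. A picture is of the moment at which its call begins. There is no depth.
- bot.close_job(): hands the job in; it is judged then, once.
The state is a dict: "time": time; "joint_positions": joint angles; "joint_vel": joint speeds; "joint_torque": joint torques, N m; "tool_pos": TCP position; "eef_rot": TCP orientation; "wrist_force": force on the tool from outside, world axes, zero at the start; "ft_torque": the same for the moment, N m; "gripper_width": finger opening in m; "grasp_force": force on a finger pad.
Only numpy, scipy, OpenCV 4.12 (cv2) and the standard library are available. Lean on these libraries where they do the work, as an engineer would, in place of code of your own. Each camera call takes 0.05 s, during which the arm holds its last target. There are 200 camera calls.

### The job

Stand the amber bottle with the white dropper top upright inside the blue ring on the balance pan, so that it can be weighed. Set it down gently, do not drop it, and leave the other two bottles standing where they are.

Things in the scene. Friction and masses are not known exactly. Their poses are not given: they have to be found in the camera images.
- amber_dropper: The bottle to move: amber brown glass with a white dropper top. Standing upright: round body 44 mm diameter and 60 mm tall with straight sides, sloping shoulder to 66 mm, paper label round the body; white collar 26 mm diameter from 66 to 78 mm, then a white bulb 18 mm diameter, total height 95 mm; about 0.13 kg. Origin: centre of its underside; z points up along the bottle.
- ring (a point): Centre of the blue ring's bore, at the pan surface (50 mm above the bench) on which the bottle must stand; z up. Ring: bore 68 mm, wall 4 mm, 18 mm high, open above, fixed on the steel pan (132 mm diameter) of a fixed white balance (210 x 180 mm, 36 mm high), to the left or right of the bottles. On the other side lies a fixed low steel tray, 200 x 180 mm, 20 mm high, with wooden smelling sticks.
- amber_cap: A bottle to leave alone: amber brown glass with a black screw cap. Standing upright: round body 44 mm diameter and 60 mm tall with straight sides, sloping shoulder to 66 mm, paper label round the body; black cap 28 mm diameter from 66 to 82 mm, total height 82 mm. Origin: centre of its underside; z points up along the bottle.
- clear_dropper: A bottle to leave alone: clear glass with a white dropper top. Standing upright: round body 44 mm diameter and 60 mm tall with straight sides, sloping shoulder to 66 mm, paper label round the body; white collar 26 mm diameter from 66 to 78 mm, then a white bulb 18 mm diameter, total height 95 mm. Origin: centre of its underside; z points up along the bottle.

How it is judged (in metres and radians):
At the end, for the whole second after the job is handed in: The amber dropper bottle stands inside the ring with its underside on the pan (within 6 mm in height, its axis within 15 mm of the ring's centre), upright within 10 degrees and at rest; the other two bottles stand upright within 10 degrees and within 30 mm of where they began (horizontal distance between amber_dropper and ring below 0.015 m and z of amber_dropper in the frame of ring between -0.006 and 0.006 m and angle between each of amber_dropper, amber_cap, clear_dropper's own z axis and vertical below 0.175 rad and linear speed of amber_dropper below 0.03 m/s and distance of each of amber_cap, clear_dropper from where it was at the start of the episode below 0.03 m); the robot touches nothing.
It fails at once if another bottle is knocked over or pushed more than 30 mm (distance of any of amber_cap, clear_dropper from where it was at the start of the episode above 0.03 m or angle between any of amber_cap, clear_dropper's own z axis and vertical above 0.35 rad).
It fails at once if the bottle is dropped over the balance (falls free of the fingers faster than 0.6 m/s, a drop of about 18 mm) (horizontal distance between amber_dropper and ring below 0.08 m and contact force between amber_dropper and the fingers below 0.05 N and linear speed of amber_dropper above 0.6 m/s).
It also fails if it takes over 38 s, if anything falls off the work surface, if the arm or the gripper's body presses on something with over 40 N, if the wrist force passes 120 N, or if a joint passes its speed limit or range.

## Working session

There is one attempt and no reset: what is moved stays moved. The work goes in short steps, Python scripts to look and compute and a shell command to move; the robot and the scene stay as the last step left them, time stands still between calls to the robot, and variables do not carry over. Pictures are saved under pics/ and viewed, at most 10 in all, crops included, and the job is handed in when it is done.

```bash
mkdir -p pics; python3 - <<'E'
from cell import bot
import cv2,numpy as np
for n in("scene","side"):
    f=bot.grab_frame(n);cv2.imwrite(f"pics/{n}0.png",f["pixels"]);np.savez(f"{n}0.npz",**f)
    R=cv2.Rodrigues(np.array(f["rvec"],float))[0];print(n,-R.T@np.array(f["tvec"]).ravel(),R[2])
s=bot.get_state();print(s["time"],s["tool_pos"],np.round(s["eef_rot"],3).tolist(),s["gripper_width"])
E
```

```text
scene [1.18167325 0.57058719 0.81572461] [-0.55423617 -0.50012071 -0.66535821]
side [ 0.0038579  -0.5645478   0.85764664] [ 0.49875001  0.50113582 -0.70718549]
0.1 [0.26704945 0.592007   0.23017932] [[-0.912, 0.411, -0.001], [0.411, 0.912, -0.002], [0.0, -0.002, -1.0]] 0.08526255075692787
```

View pics/scene0.png

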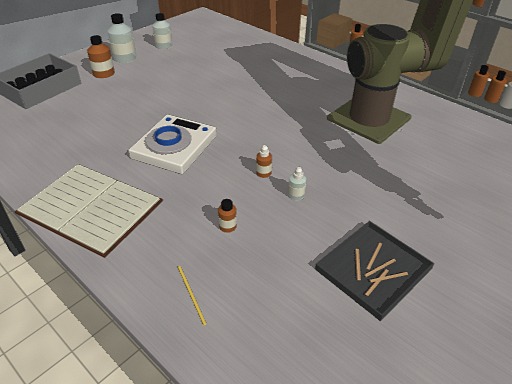

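View pics/side0.png

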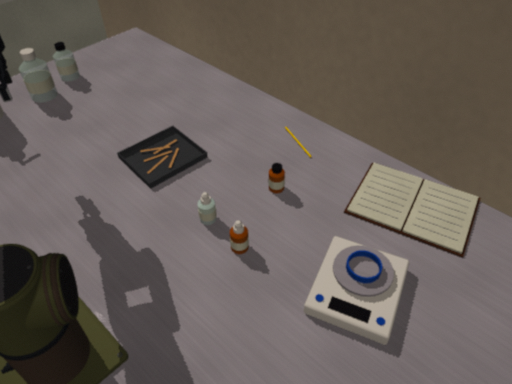

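The scene view shows the amber dropper at (264,162), the amber cap at (228,216), the clear dropper at (298,184) and the blue ring at (168,135). In the side view they are at (239,237), (277,178), (207,208) and (364,266), in the same order. The balance is on the robot's right (−y side).

```bash
cat > h.py <<'E'
import cv2,numpy as np
def blob(f,px,kind,r=40):
    hsv=cv2.cvtColor(f["pixels"],cv2.COLOR_BGR2HSV)
    m=cv2.inRange(hsv,(0,130,40),(20,255,255)) if kind=="amber" else cv2.inRange(hsv,(105,130,60),(130,255,255))
    k=np.zeros_like(m);cv2.circle(k,px,r,255,-1);m&=k
    c=cv2.findContours(m,cv2.RETR_EXTERNAL,cv2.CHAIN_APPROX_NONE)[0]
    h=cv2.convexHull(np.vstack([q for q in c if len(q)>8]))
    M=cv2.moments(h);return np.array([M["m10"]/M["m00"],M["m01"]/M["m00"]]),cv2.boundingRect(h)
def ray(f,p):
    R=cv2.Rodrigues(np.array(f["rvec"],float))[0];t=np.array(f["tvec"],float).ravel()
    d=R.T@np.linalg.inv(f["intrinsics"])@np.array([p[0],p[1],1.]);return -R.T@t,d/np.linalg.norm(d)
def tri(rs):
    P=[np.eye(3)-np.outer(d,d) for o,d in rs]
    X=np.linalg.solve(sum(P),sum(p@o for p,(o,d) in zip(P,rs)))
    return X,[float(np.linalg.norm(p@(X-o))*1e3) for p,(o,d) in zip(P,rs)]
def plane(f,p,z):
    o,d=ray(f,p);return o+d*(z-o[2])/d[2]
E
python3 - <<'E'
import numpy as np
from h import *
S=[dict(np.load(n+"0.npz")) for n in("scene","side")]
np.set_printoptions(precision=4,suppress=True)
X={}
for n,k,a,r,z in(("dropper","amber",[(264,165),(239,240)],22,.033),("cap","amber",[(228,218),(277,182)],22,.033),("ring","blue",[(168,135),(364,266)],30,.059)):
    b=[blob(f,p,k,r) for f,p in zip(S,a)]
    X[n],e=tri([ray(f,q[0]) for f,q in zip(S,b)]);print(n,X[n],e,b,[plane(f,q[0],z) for f,q in zip(S,b)])
X["clear"],e=tri([ray(S[0],(298,186)),ray(S[1],(207,208))]);print("clear",X["clear"],e)
R=np.array([[-.912,.411,0],[.411,.912,0],[0,0,-1.]]);t=np.array([.26705,.592,.2302])
for n in X: print(n,"tool shift",R.T@(X[n]-t), "dir/dist from dropper",np.degrees(np.arctan2(*(X[n]-X["dropper"])[1::-1])),np.linalg.norm((X[n]-X["dropper"])[:2]))
E
```

```text
dropper [ 0.4482 -0.065   0.0301] [0.5943771883351987, 0.594377188335155] [(array([263.798 , 164.5045]), (257, 153, 15, 25)), (array([238.8296, 239.5389]), (230, 227, 18, 27))] [array([ 0.4505, -0.0622,  0.033 ]), array([ 0.447 , -0.0672,  0.033 ])]
cap [0.6634 0.008  0.0303] [0.2231979740586833, 0.22319797405867225] [(array([226.7759, 217.579 ]), (218, 205, 18, 27)), (array([276.0075, 180.1502]), (269, 169, 15, 24))] [array([0.6654, 0.0098, 0.033 ]), array([0.6611, 0.0063, 0.033 ])]
ring [ 0.5647 -0.336   0.0642] [0.1478551013795192, 0.1478551013794059] [(array([167.6332, 133.0466]), (155, 118, 26, 28)), (array([363.6822, 266.2752]), (346, 251, 36, 32))] [array([ 0.5605, -0.3424,  0.059 ]), array([ 0.5683, -0.3343,  0.059 ])]
clear [0.4601 0.0645 0.0367] [1.9579437167199818, 1.9579437167199896]
dropper tool shift [-0.4352 -0.5247  0.2001] dir/dist from dropper 0.0 0.0
cap tool shift [-0.6015 -0.3696  0.1999] dir/dist from dropper 18.741539800376092 0.22726999959915412
ring tool shift [-0.6528 -0.724   0.166 ] dir/dist from dropper -66.74009931550462 0.29495023073009224
clear tool shift [-0.3929 -0.4017  0.1935] dir/dist from dropper 84.74731806950432 0.13006846152088905
```

The heights check out: about 30 mm for the mid-body of both amber bottles, 64 mm for the ring against 59 mm expected. I'll move above the bottle now.

```bash
python3 -m creep '[-0.025,-0.03,0,0,0, -0.05,-0.06,0,0,0, -0.08,-0.096,0,0,0, -0.11,-0.132,0,0,0, -0.14,-0.168,0,0,0, -0.17,-0.204,0,0,0, -0.2,-0.24,0,0,0, -0.23,-0.277,0,0,0]' 40; python3 -m creep '[-0.03,-0.036,0,0,0, -0.06,-0.072,0,0,0, -0.09,-0.108,0,0,0, -0.12,-0.144,0,0,0, -0.15,-0.18,0,0,0, -0.18,-0.215,0,0,0, -0.205,-0.248,0,0,0, -0.205,-0.248,0,0,0]'
python3 - <<'E'
from cell import bot
import cv2,numpy as np
f=bot.grab_frame("wrist");cv2.imwrite("pics/w1.png",f["pixels"]);np.savez("w1.npz",**f)
s=bot.get_state();print(s["time"],s["tool_pos"],np.round(s["eef_rot"],3).tolist(),np.round(s["joint_positions"],1))
E
```

```text
time: 0.9
tool_pos: [0.3629, 0.2436, 0.2309]
eef_rot: [[-0.912, 0.411, -0.0], [0.411, 0.912, -0.0], [0.0, -0.0, -1.0]]
wrist_force: [1.8, -0.4, 0.1]
gripper_width: 0.0853
grasp_force: 0.0
time: 1.7
tool_pos: [0.4482, -0.0689, 0.2309]
eef_rot: [[-0.909, 0.417, -0.001], [0.417, 0.909, -0.001], [0.0, -0.001, -1.0]]
wrist_force: [-0.1, 0.9, 0.3]
gripper_width: 0.0854
grasp_force: 0.0
1.75 [ 0.44776661 -0.06689737  0.23075313] [[-0.91, 0.415, -0.001], [0.415, 0.91, 0.0], [0.001, -0.0, -1.0]] [-15.3 -19.  118.7   0.   80.4 -80.8]
```

View pics/w1.png

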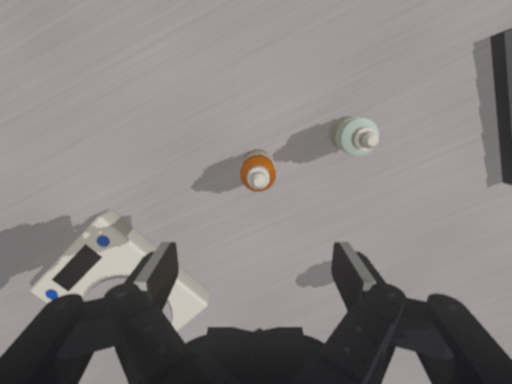

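The wrist view shows the amber bottle at (258,170) with its bulb at (259,179), centred between the fingers. The clear bottle at (358,135) is well away. I'll refine from this view.

```bash
python3 - <<'E'
from h import *
from cell import bot
f=dict(np.load("w1.npz"));s=bot.get_state();R=np.array(s["eef_rot"]);t=np.array(s["tool_pos"])
b,bb=blob(f,(258,172),"amber",28);print(b,bb,plane(f,b,.045))
m=cv2.inRange(cv2.cvtColor(f["pixels"],cv2.COLOR_BGR2HSV),(0,0,170),(180,60,255));k=np.zeros_like(m);cv2.circle(k,(259,180),14,255,-1);m&=k
M=cv2.moments(m,True);w=(M["m10"]/M["m00"],M["m01"]/M["m00"]);p=plane(f,w,.08);print(w,M["m00"],p)
o,_=ray(f,(0,0));print("cam",o)
q=plane(f,(257.5,170.5),.06);print(q,"shift",R.T@(p-t),R.T@(q-t))
E
```

```text
[257.65950808 172.71861233] (241, 156, 34, 34) [ 0.45102371 -0.06446356  0.045     ]
(260.58527131782944, 176.62790697674419) 258.0 [ 0.44857446 -0.06010977  0.08      ]
cam [ 0.37638613 -0.03425452  0.37289941]
[ 0.44503976 -0.06212368  0.06      ] shift [0.00187117 0.00653647 0.15075478] [0.00422179 0.00323988 0.1707587 ]
```

```bash
python3 -m creep '[0.002,0.003,0.02,0,0, 0.002,0.003,0.05,0,0, 0.002,0.003,0.08,0,0, 0.002,0.003,0.11,0,0, 0.002,0.003,0.14,0,0, 0.002,0.003,0.165,0,0, 0.002,0.003,0.185,0,0, 0.002,0.003,0.2,0,0]'; python3 -m creep '[0,0,0.002,0,0, 0,0,0.003,0,0.2, 0,0,0.003,0,0.3, 0,0,0.003,0,0.4, 0,0,0.003,0,0.5, 0,0,0.003,0,0.6, 0,0,0.003,0,0.7, 0,0,0.003,0,0.8]' 40
```

```text
time: 2.55
tool_pos: [0.446, -0.0598, 0.0295]
eef_rot: [[-0.912, 0.41, -0.002], [0.41, 0.912, 0.001], [0.003, -0.0, -1.0]]
wrist_force: [0.4, -0.1, 0.9]
gripper_width: 0.0851
grasp_force: 0.0
time: 3.35
tool_pos: [0.4482, -0.0616, 0.0296]
eef_rot: [[-0.912, 0.411, 0.001], [0.411, 0.912, -0.0], [-0.001, 0.0, -1.0]]
wrist_force: [-2.8, 0.6, 6.8]
gripper_width: 0.0427
grasp_force: 40.1
```

```bash
python3 -m creep '[0,0,0,0,0.9, 0,0,0,0,0.9, 0,0,0,0,0.9, 0,0,0,0,0.9]' 40
```

```text
time: 3.75
tool_pos: [0.4482, -0.0616, 0.0296]
eef_rot: [[-0.911, 0.411, 0.001], [0.411, 0.911, -0.0], [-0.001, 0.0, -1.0]]
wrist_force: [-1.7, 0.6, 6.7]
gripper_width: 0.0427
grasp_force: 40.1
```

Gripped at 42.7 mm, which fits the 44 mm body. I'll lift and check.

```bash
python3 -m creep '[0,0,-0.005,0,0.9, 0,0,-0.015,0,0.9, 0,0,-0.03,0,0.9, 0,0,-0.05,0,0.9, 0,0,-0.075,0,0.9, 0,0,-0.1,0,0.9, 0,0,-0.115,0,0.9, 0,0,-0.12,0,0.9]'
python3 - <<'E'
from cell import bot
import cv2,numpy as np
a=[]
for n in("scene","side"):
    f=bot.grab_frame(n);np.savez(n+"2.npz",**f);a.append(f["pixels"])
cv2.imwrite("pics/lift.png",np.hstack([cv2.resize(a[0][90:250,160:360],None,fx=2,fy=2),cv2.resize(a[1][100:260,150:350],None,fx=2,fy=2)]))
s=bot.get_state();R=np.array(s["eef_rot"]);print(s["tool_pos"],s["wrist_force"],s["grasp_force"],"ring shift",R.T@(np.array([.5647,-.336,.05])-s["tool_pos"]))
E
```

```text
time: 4.55
tool_pos: [0.4485, -0.0617, 0.151]
eef_rot: [[-0.911, 0.411, 0.004], [0.411, 0.912, -0.001], [-0.004, 0.001, -1.0]]
wrist_force: [0.0, 0.0, -1.1]
gripper_width: 0.0429
grasp_force: 40.8
[ 0.44769413 -0.06148791  0.14915168] [-0.00760969 -0.07542699 -1.64414846] 40.81367637701875 ring shift [-0.21937789 -0.20213443  0.09946523]
```

View pics/lift.png

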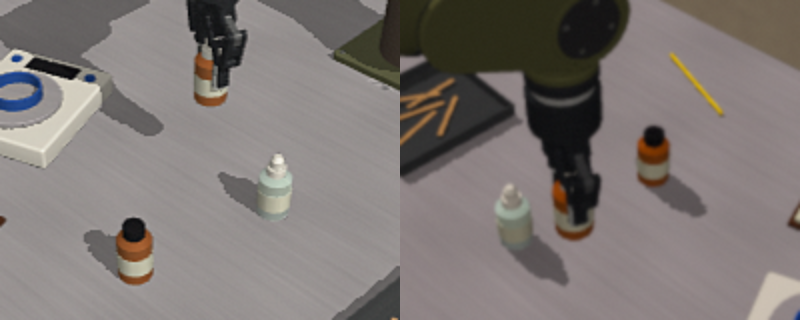

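The bottle hangs upright in the fingers (at (210,80) left, (573,205) right) and both other bottles are still standing. Next I carry it over the ring.

```bash
python3 -m creep '[-0.015,-0.014,0,0,0.9, -0.04,-0.037,0,0,0.9, -0.07,-0.065,0,0,0.9, -0.1,-0.093,0,0,0.9, -0.13,-0.12,0,0,0.9, -0.16,-0.148,0,0,0.9, -0.185,-0.171,0,0,0.9, -0.205,-0.189,0,0,0.9]';python3 -m creep '[-0.01,-0.01,0,0,0.9, -0.014,-0.013,0,0,0.9, -0.014,-0.013,0,0,0.9, -0.014,-0.013,0,0,0.9]'
cat > look.py <<'E'
import sys
from h import *
from cell import bot
a=[]
for n in("scene","side"):
    f=bot.grab_frame(n);np.savez(n+sys.argv[1]+".npz",**f);a.append(f["pixels"])
cv2.imwrite(f"pics/l{sys.argv[1]}.png",np.hstack([cv2.resize(a[0][60:200,100:230],None,fx=3,fy=3),cv2.resize(a[1][190:330,300:430],None,fx=3,fy=3)]))
s=bot.get_state();print(s["time"],s["tool_pos"],s["wrist_force"],s["grasp_force"])
E
python3 look.py 3
```

```text
time: 5.45
tool_pos: [0.556, -0.3195, 0.146]
eef_rot: [[-0.911, 0.412, -0.003], [0.412, 0.911, 0.002], [0.003, 0.0, -1.0]]
wrist_force: [-0.2, -0.6, -1.4]
gripper_width: 0.043
grasp_force: 41.0
time: 5.85
tool_pos: [0.5635, -0.3344, 0.1478]
eef_rot: [[-0.912, 0.411, -0.001], [0.411, 0.912, 0.001], [0.001, 0.001, -1.0]]
wrist_force: [-0.8, 0.6, -1.8]
gripper_width: 0.0431
grasp_force: 41.0
5.95 [ 0.56366805 -0.33441241  0.1483183 ] [ 0.56215054 -0.02245417 -1.48964699] 40.97025942729083
```

View pics/l3.png

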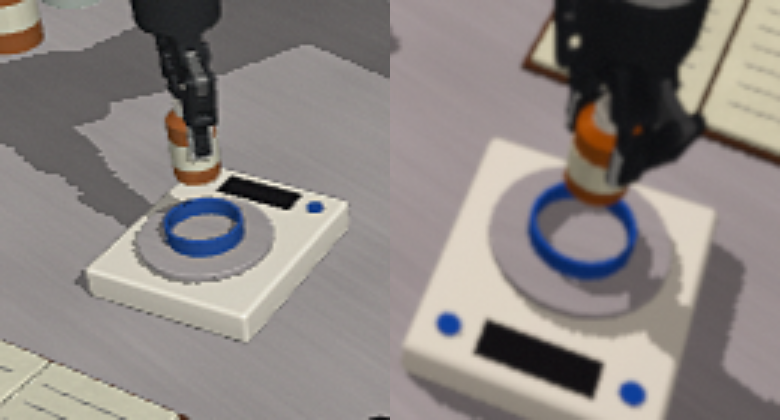

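The bottle hangs above the ring, with its underside centre near (165,119) in the scene view and (369,255) in the side view. I'll compare bottle and ring positions within the same images.

```bash
python3 - <<'E'
from h import *
S=[dict(np.load(n+"3.npz")) for n in("scene","side")]
np.set_printoptions(precision=4,suppress=True)
print("bottom",tri([ray(S[0],(165.3,119.3)),ray(S[1],(369,255))]))
for z in(.119,):print([plane(S[0],(165.3,119.3),z),plane(S[1],(369,255),z)])
# ring top: hole (bore) contour + outer hull
for f,p in zip([dict(np.load(n+"0.npz")) for n in("scene","side")],[(168,135),(364,266)]):
    m=cv2.inRange(cv2.cvtColor(f["pixels"],cv2.COLOR_BGR2HSV),(105,130,60),(130,255,255));k=np.zeros_like(m);cv2.circle(k,p,30,255,-1);m&=k
    c,h=cv2.findContours(m,cv2.RETR_CCOMP,cv2.CHAIN_APPROX_NONE)
    o=max(c,key=cv2.contourArea);pts=o[:,0].astype(float)
    W=np.array([plane(f,q,.068) for q in pts]);Wb=np.array([plane(f,q,.05) for q in pts])
    cam=ray(f,p)[0][:2];g=W[:,:2]-W[:,:2].mean(0);d=(W[:,:2].mean(0)-cam);d/=np.linalg.norm(d)
    far=g@d>.005   # far rim seen at top edge z=.068
    A=np.c_[2*W[far,:2],np.ones(far.sum())];s=np.linalg.lstsq(A,(W[far,:2]**2).sum(1),rcond=None)[0]
    print("ring centre from far rim",s[:2],"R",np.sqrt(s[2]+s[0]**2+s[1]**2))
E
```

```text
bottom (array([ 0.5638, -0.3403,  0.1093]), [0.606080309436181, 0.6060803094362099])
[array([ 0.572 , -0.3271,  0.119 ]), array([ 0.557 , -0.3436,  0.119 ])]
ring centre from far rim [ 0.5677 -0.3327] R 0.03531425758928832
ring centre from far rim [ 0.5674 -0.3342] R 0.036198141056205425
```

Ring centre is about (0.566,−0.334) from three estimates and the bottle about (0.5645,−0.335), so they agree within 2 mm. I'll go partway down and look again.

```bash
python3 -m creep '[-0.001,0.001,0.006,0,0.9, -0.001,0.001,0.014,0,0.9, -0.001,0.001,0.022,0,0.9, -0.001,0.001,0.03,0,0.9, -0.001,0.001,0.036,0,0.9, -0.001,0.001,0.042,0,0.9, -0.001,0.001,0.046,0,0.9, -0.001,0.001,0.046,0,0.9]'; python3 look.py 4
```

```text
time: 6.75
tool_pos: [0.5649, -0.3349, 0.1014]
eef_rot: [[-0.912, 0.411, -0.001], [0.411, 0.912, 0.001], [0.001, 0.0, -1.0]]
wrist_force: [0.2, -0.1, -1.5]
gripper_width: 0.0429
grasp_force: 41.0
6.85 [ 0.56533631 -0.33522945  0.1024571 ] [ 0.66413627 -0.76002365 -1.1818478 ] 40.96994347603836
```

View pics/l4.png

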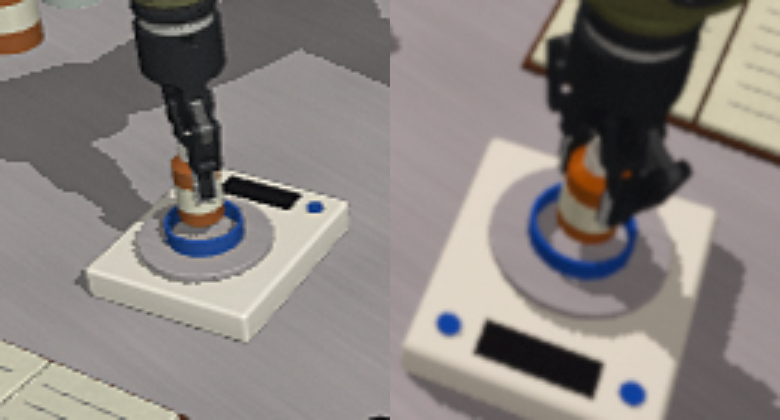

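The bottle is over the bore in both views (x 200 against 204, and 584 against 584). I'll continue slowly.

```bash
python3 -m creep '[0,0,0.002,0,0.9, 0,0,0.004,0,0.9, 0,0,0.006,0,0.9, 0,0,0.008,0,0.9, 0,0,0.01,0,0.9, 0,0,0.01,0,0.9]';python3 -m creep '[0,0,0.002,0,0.9, 0,0,0.004,0,0.9, 0,0,0.006,0,0.9, 0,0,0.008,0,0.9, 0,0,0.008,0,0.9]'
```

```text
time: 7.45
tool_pos: [0.565, -0.3349, 0.0918]
eef_rot: [[-0.912, 0.411, -0.001], [0.411, 0.912, 0.0], [0.001, 0.0, -1.0]]
wrist_force: [-0.5, -0.4, -0.8]
gripper_width: 0.043
grasp_force: 41.0
time: 7.95
tool_pos: [0.565, -0.3349, 0.0838]
eef_rot: [[-0.912, 0.411, -0.001], [0.411, 0.912, 0.0], [0.001, 0.0, -1.0]]
wrist_force: [0.4, -0.7, -1.9]
gripper_width: 0.0431
grasp_force: 41.0
```

No contact yet, as expected (about 0.080). I'll step in 1 mm rows.

```bash
python3 -m creep '[0,0,0.001,0,0.9, 0,0,0.002,0,0.9, 0,0,0.002,0,0.9]'|grep -E "pos|wrist"; python3 -m creep '[0,0,0.001,0,0.9, 0,0,0.001,0,0.9]'|grep -E "pos|wrist"; python3 -m creep '[0,0,0.001,0,0.9, 0,0,0.001,0,0.9]'|grep -E "pos|wrist"
```

```text
tool_pos: [0.5652, -0.335, 0.0822]
wrist_force: [0.2, 0.9, -2.0]
tool_pos: [0.5652, -0.335, 0.0812]
wrist_force: [0.4, -1.0, -1.6]
tool_pos: [0.5652, -0.335, 0.0801]
wrist_force: [-0.8, 0.2, -1.5]
```

```bash
python3 -m creep '[0,0,0.001,0,0.9, 0,0,0.001,0,0.9]'|grep -E "pos|wrist"; python3 -m creep '[0,0,0.001,0,0.9, 0,0,0.001,0,0.9]'|grep -E "pos|wrist"
```

```text
tool_pos: [0.5654, -0.3352, 0.0797]
wrist_force: [-1.7, 0.7, 1.1]
tool_pos: [0.5655, -0.3353, 0.0797]
wrist_force: [-2.9, 0.8, 4.2]
```

The force rises to 4 N at z 0.0797, so the bottle is on the pan. I'll release gradually, then rise.

```bash
python3 -m creep '[0,0,-0.001,0,0.48, 0,0,-0.001,0,0.44, 0,0,-0.001,0,0.38, 0,0,-0.001,0,0.3, 0,0,-0.001,0,0.15, 0,0,-0.001,0,0, 0,0,-0.001,0,0, 0,0,-0.001,0,0]' 20; python3 look.py 5
```

```text
time: 9.85
tool_pos: [0.5652, -0.3351, 0.0793]
eef_rot: [[-0.912, 0.411, -0.0], [0.411, 0.912, -0.0], [0.0, -0.0, -1.0]]
wrist_force: [0.4, 0.1, -0.2]
gripper_width: 0.0854
grasp_force: 0.0
9.95 [ 0.56523981 -0.33507307  0.07929897] [-0.35922569 -0.06894849 -0.78212383] 0.0
```

View pics/l5.png

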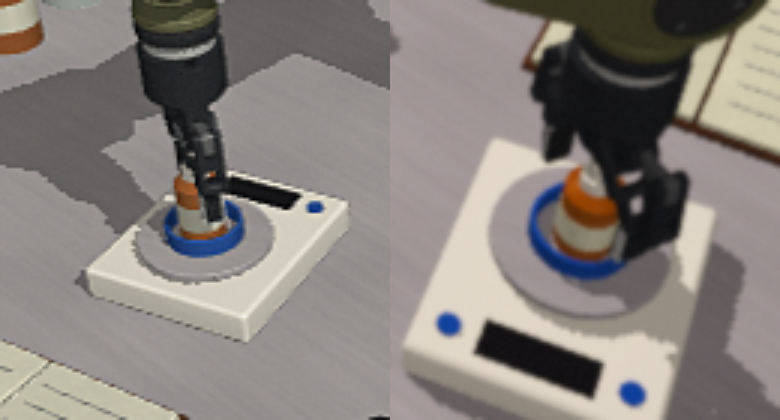

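The bottle stands upright inside the ring, with its base near (205,232) in the scene crop, and the fingers are open and clear. I'll rise straight up and then verify.

```bash
python3 -m creep '[0,0,-0.01,0,0, 0,0,-0.025,0,0, 0,0,-0.045,0,0, 0,0,-0.07,0,0, 0,0,-0.1,0,0, 0,0,-0.13,0,0, 0,0,-0.15,0,0, 0,0,-0.15,0,0]'; python3 look.py 6
python3 - <<'E'
from h import *
S=[dict(np.load(n+"6.npz")) for n in("scene","side")]
for n,a in(("dropper",[(168,128),(365,262)]),("cap",[(228,218),(277,182)])):
    b=[blob(f,p,"amber",25) for f,p in zip(S,a)];print(n,tri([ray(f,q[0]) for f,q in zip(S,b)]),b)
E
```

```text
time: 10.75
tool_pos: [0.5673, -0.3365, 0.236]
eef_rot: [[-0.912, 0.411, 0.008], [0.411, 0.912, -0.006], [-0.01, -0.002, -1.0]]
wrist_force: [0.3, -1.2, 0.8]
gripper_width: 0.0853
grasp_force: 0.0
10.85 [ 0.56540547 -0.33521649  0.23038885] [-0.31887473 -0.05823107 -0.95066617] 0.0
dropper (array([ 0.56718935, -0.33656982,  0.08173812]), [0.05446871081804852, 0.0544687108181071]) [(array([166.16002215, 128.31893688]), (158, 117, 17, 23)), (array([365.99547804, 260.93152455]), (355, 246, 24, 31))]
cap (array([0.66384839, 0.0079812 , 0.03039459]), [0.020098737512089574, 0.020098737512112285]) [(array([226.73745955, 217.62055016]), (218, 205, 18, 27)), (array([276.21454736, 180.05180534]), (269, 169, 16, 24))]
```

View pics/l6.png

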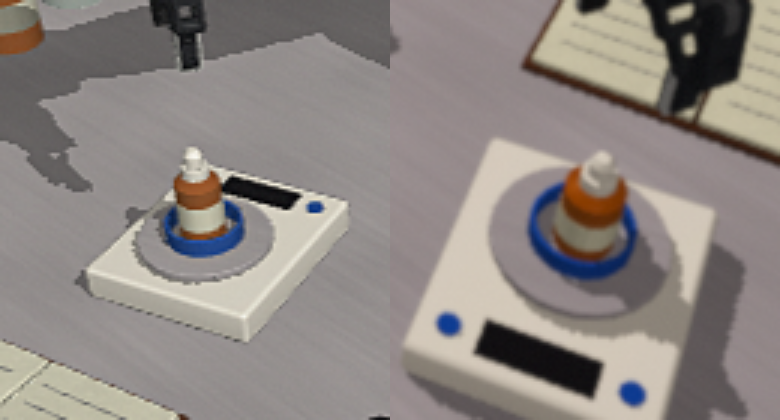

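The bottle is upright and centred in the ring, with the gripper clear and the amber cap bottle unmoved.

```bash
python3 -c "
from cell import bot
print(bot.close_job())"
```

```text
the job is handed in; nothing more can be done
None
```

The amber dropper bottle stands upright inside the blue ring on the pan, within about 3 mm of its centre by camera; it was set down gently, the other two bottles were left alone, and the job was handed in at about 11 s (no verdict was returned).

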